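# Draw a belt pulley off a bent stand bar and set it in its cradle

## Robot

A 7-joint arm with a two-finger parallel gripper is mounted at the origin on the work surface. World frame = base frame: x ahead of the robot, y to its left, z up, the work surface at z = 0. Lengths are in mm, angles in rad, forces in N, time in s.
With the tool pointing down it reaches from about 400 to 875 mm from the base axis. Payload 4.4 kg.
Tool frame: the origin (TCP) lies between the finger pads; the fingertips stand 22 mm ahead of it and the grasp point (between the pads) lies 3 mm ahead of it; z points along the fingers, y is the line along which they close (so a half turn about z gives the same grasp; the last joint's range is limited). The gripper opens to 85 mm and grips with 20 to 120 N. Pads are 22 mm wide; open, the fingers measure 114 mm over their backs; the gripper's body (76 mm by 85 mm) begins 54 mm behind the grasp point. The pads swing forward as they close: fully open they stand 13 mm farther back than shut.
Start: joints at [-1.366, 0.628, 0.038, 1.517, -0.027, 0.996, -0.02], TCP at [173.852, 626.333, 253.313] pointing down, gripper open.
Joint ranges: [-3.06, 3.06], [-0.37, 2.12], [-1.25, 1.32], [0.18, 2.47], [-1.1, 4.24], [0.23, 1.98], [-2.94, 2.94]. Speed limits (rad/s): [2.57, 2.57, 3.14, 3.14, 3.14, 3.14, 3.14].

## Interface

Orientations are given as [roll, pitch, yaw] about the fixed x, y, z axes, in that order (R = Rz(yaw) Ry(pitch) Rx(roll)).
In Python, from cell import ctrl gives the robot as it stands.
- The arm moves only by the tool step_arm, never from a script. Its argument "plan" is a list of rows, each an object of numbers: "dx", "dy", "dz": the shift along the tool's x, y, z scaled (see below); "ax", "ay", "az": the turn, a rotation vector about the tool's x, y, z scaled (see below); "gripper": the opening, from 0 (shut) to 1 (fully open). A call has 1 to 20 rows; each row shifts and turns the commanded pose from where the row before left it, along the tool's axes as they then stand; what a row does not reach is not made up. The controller multiplies each number of a shift by 0.3 m and each number of a turn by 90 degrees. A row lasts 1/8 s, in which the tool goes at most 62.5 mm and 10.7 degrees, less where a joint would pass 70% of its speed; a pose out of reach is approached as far as the arm can. A call with a number of a shift or a turn outside -1 to 1 is refused whole. A call with a gripper value outside its range is refused whole. The fingers move at their own pace and stop on an object; the grip force is fixed at half the most. Time passes only in rows, so rows that do not move let the fingers close. It gives the time, the measured TCP pose, the force, the opening and the grip force at its end, in the units of the state.
- ctrl.read_state(): the state, without advancing time (a new reading comes with each control period).
- ctrl.get_image(name): name is "scene" or "top" or "wrist"; returns a dict with "color" (384x512x3 uint8, red, green, blue), "range_z" (384x512 float32, mm along the optical axis (not along the pixel's ray), 0 where there is no reading), "fx", "fy", "cx", "cy" (pixels), "k1" (the pictures are not rectified: a ray, as slopes to the right and down, at radius r is drawn at 1 + k1 r^2 times it, then the intrinsics apply), "T" (4x4, takes a point from camera to world coordinates); the wrist camera has in their place "T_tool_cam" (4x4, takes a point from camera to tool coordinates, whose origin is the TCP and whose axes are the flange's). Camera axes: x right, y down, z forward; pixel columns grow to the right and rows downward; lengths in mm; the calibration is good to about 2 mm. A picture is of the moment at which its call begins: read the wrist's pose just before it.
- ctrl.finish_job(): hands the job in; it is judged then, once.
The state is a dict: "clock": time; "qpos": joint angles; "qd": joint speeds; "tau": joint torques, N m; "eef_pos": TCP position; "tool_rot": TCP orientation; "force": force on the tool from outside, world axes, zero at the start; "torque": the same for the moment, N m; "width": finger opening in mm; "gripper_force": force on a finger pad.
Only numpy, scipy, OpenCV 4.12 (cv2) and the standard library are available. Lean on these libraries where they do the work, as an engineer would, in place of code of your own. Each camera call takes 0.05 s, during which the arm holds its last target. There are 200 camera calls.

## Task

Slide the toothed steel pulley along the stand's bar and off its open end, feeling your way round the bend in the bar so that the pulley never drags hard on it (keep the force between them under 12 N). Then set it gently on edge in the black cradle, between the two cheeks and down on the rest bars, and let go. Do not let the pulley touch the bench, and leave the other things where they are.

Things in the scene. Friction and masses are not known exactly. Their poses are not given: they have to be found in the camera images.
- pulley: Plain steel toothed belt pulley, a thick ring: outer diameter 56 mm (57 mm over corners and teeth), 12 mm wide, bore 19 mm, about 0.15 to 0.31 kg. Origin at its centre, x axis along its bore (turned about that axis it looks the same). It hangs on the stand's bar, its bore's top resting on the bar.
- stand: Fixed stand: dark 90 x 110 mm base plate, 30 mm square post (top 137 mm above the bench, front face at x = 0) and a round steel bar, 16 mm diameter, sticking out of the post along the stand's +x, axis at y = 0, 125 mm above the bench. Origin on the bench under the point where the bar leaves the post. The pulley starts 40 to 52 mm out from the post.
- bar_root (a point): On the bar's axis where it leaves the post's front face; axes as the stand's. From here to the kink the bar is straight along +x.
- bar_kink (a point): On the bar's axis 70 mm out from the post, where the bar has a kink; axes as the stand's. The rest of the bar, 80 mm long from here to the open end, is straight but bent 8.5 to 13 degrees off line: straight down, to the left or right, or any way between (at most 2.5 degrees upward). No pose tells which way: see it or feel it. The bar is stiff and does not give.
- cradle: Fixed black cradle, base plate 70 x 80 mm, 8 mm thick; origin under its centre on the bench. Two cheeks, 32 mm long along its y, tops flared and 41 mm above the bench, leave an 18 mm gap along its x, centred on x = 0. Steel rest bars cross the gap at y = +12 and -12 mm. The pulley stands in the gap, bore along the cradle's x (either way round), its sides sticking out 12 mm past the cheeks' ends.
- cradle_seat (a point): Where the pulley's centre lies when it rests on the cradle's two bars: midway between the cheeks, 41 mm above the bench; axes as the cradle's.
- hub_motor: Bystander: black hub motor, 140 mm across, 85 mm high, standing on the bench; origin under its centre.
- wrench: Bystander: wrench lying on the bench.
- oil_jar: Bystander: squat white jar with a black lid, 56 mm across, 70 mm high; origin under its centre.
- big_gear: Bystander: dark flat ring 90 mm across and 14 mm high lying on the bench; origin under its centre.
Mind the look-alikes: they are no part of the job. Leave any red look-alike of the cradle alone. There is more than one size of the pulley; the one meant has the size given above.

How it is judged:
By the outcome, as a careful person would: the job done as asked, in the order asked, and still so for the second after the job is handed in, with the robot touching nothing.
It also fails if it takes over 67 s, if anything falls off the work surface, if the arm or the gripper's body presses on something with over 40 N, if the wrist force passes 120 N, or if a joint passes its speed limit or range.

## Working session

There is one attempt and no reset: what is moved stays moved. The work goes in short steps, Python scripts to look and compute and a tool call to move; the robot and the scene stay as the last step left them, time stands still between calls to the robot, and variables do not carry over. Pictures are saved under pics/ and viewed, at most 10 in all, crops included, and the job is handed in when it is done.

Besides the shell and the picture viewer there is one more tool, called after "Call:" as a command line: name --argument value ..., lists and objects as JSON in quotes. step_arm: Moves the arm, as the interface text tells. Shifts and turns lie within -1 to 1; 1 stands for 0.3 m of shift or 90 degrees of turn. Its arguments: {"type":"object","properties":{"plan":{"type":"array"}},"required":["plan"]}

```bash
ls; mkdir -p pics
cat > h.py <<'E'
import numpy as np, cv2
from scipy.spatial.transform import Rotation as R
from cell import ctrl
def Tt(s):
    T=np.eye(4);T[:3,:3]=R.from_euler('xyz',s['tool_rot']).as_matrix();T[:3,3]=s['eef_pos'];return T
def grab(n):
    s=ctrl.read_state();im=ctrl.get_image(n)
    if n=='wrist': im['T']=Tt(s)@np.array(im['T_tool_cam'])
    im['T']=np.array(im['T']);return im
def slopes(im,px):
    px=np.atleast_2d(np.array(px,float));d=np.c_[(px[:,0]-im['cx'])/im['fx'],(px[:,1]-im['cy'])/im['fy']];u=d.copy()
    for _ in range(20): u=d/(1+im['k1']*(u**2).sum(1,keepdims=True))
    return u
def deproj(im,px):
    px=np.atleast_2d(px);u=slopes(im,px);z=im['range_z'][px[:,1].astype(int),px[:,0].astype(int)][:,None]
    return np.c_[u*z,z]@im['T'][:3,:3].T+im['T'][:3,3]
def onplane(im,px,h):
    u=slopes(im,px);d=np.c_[u,np.ones(len(u))]@im['T'][:3,:3].T;o=im['T'][:3,3]
    return o+d*((h-o[2])/d[:,2])[:,None]
def cloud(im):
    v,u=np.mgrid[0:384,0:512];return deproj(im,np.c_[u.ravel(),v.ravel()]).reshape(384,512,3)
def save(im,f,box=None,k=1):
    c=im['color'] if box is None else im['color'][box[1]:box[3],box[0]:box[2]]
    cv2.imwrite('pics/'+f,cv2.resize(c[:,:,::-1],None,fx=k,fy=k,interpolation=cv2.INTER_CUBIC))
E
python3 - <<'E'
from h import *
import pickle
for n in ('scene','top'):
    im=grab(n);save(im,n+'0.png',k=1.5);pickle.dump(im,open(n+'0.pkl','wb'));print(n,im['T'].round(2).tolist(),im['fx'],im['k1'])
s=ctrl.read_state();print(s)
E
```

```text
pics
scene [[0.52, 0.58, -0.63, 1232.52], [0.85, -0.36, 0.38, -408.82], [-0.01, -0.73, -0.68, 753.73], [0.0, 0.0, 0.0, 1.0]] 400.0832336417558 0.02255565989064664
top [[-0.01, -1.0, 0.09, 530.0], [-1.0, 0.01, -0.03, -40.21], [0.02, -0.09, -1.0, 968.15], [0.0, 0.0, 0.0, 1.0]] 362.8843418181494 -0.05362034130637506
{'clock': 0.1, 'qpos': array([-1.36581721,  0.62927516,  0.03840788,  1.51824784, -0.02703223,
        0.99633416, -0.01999856]), 'qd': array([ 0.00039754, -0.00304503,  0.00101785, -0.00229211,  0.00088224,
       -0.00162187,  0.00012629]), 'tau': array([ 3.87134962e-03, -5.64540732e+01,  1.23085834e+00, -1.93976837e+01,
        1.13487049e-02,  5.27923432e-03,  4.31584999e-05]), 'eef_pos': array([173.66395166, 625.82570174, 252.47284673]), 'tool_rot': array([-3.13984421e+00, -3.00020412e-05,  2.87082770e+00]), 'force': array([-0.64081328, -0.31050715, -0.37959275]), 'torque': array([ 0.01849342, -0.04380972, -0.00929704]), 'gripper_force': 0.0, 'width': 85.23169665627022}
```

View pics/scene0.png

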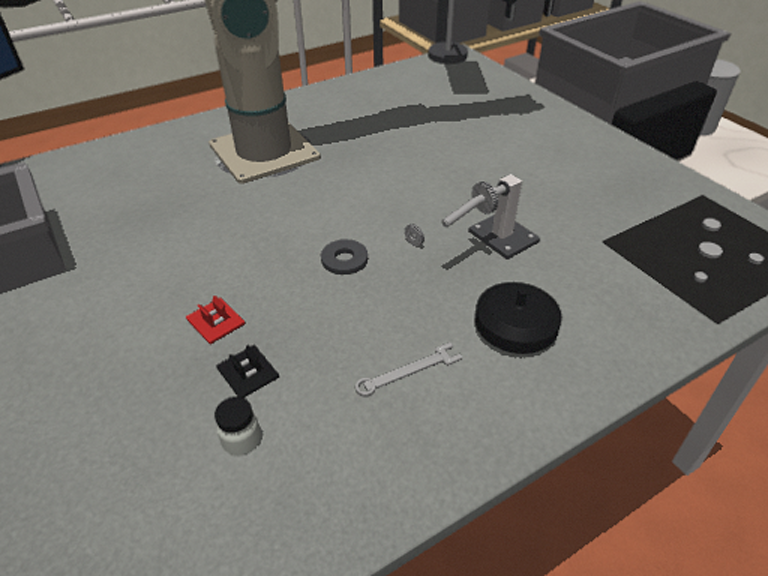

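View pics/top0.png

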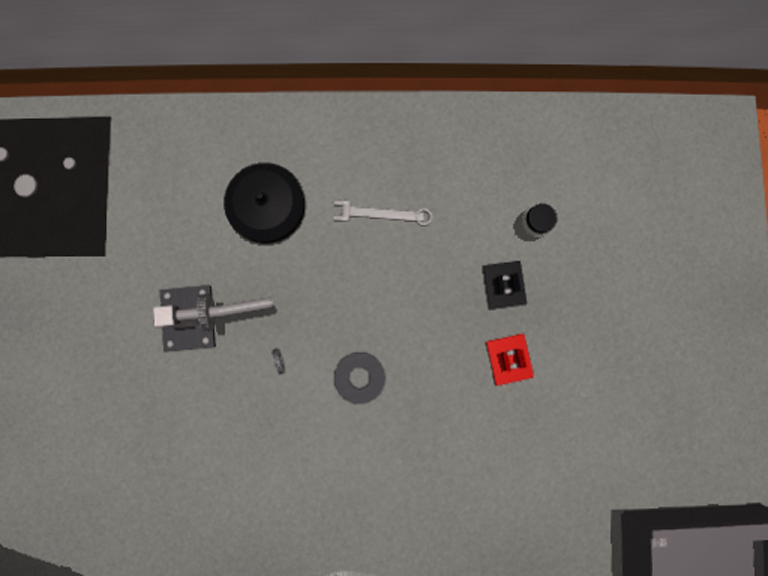

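The top view shows the stand at left (post 163,316), with its bar pointing right (world −y) and kinking slightly up in the image. The black cradle is at (505,284) and the red look-alike at (510,360). These could be taken for the pulley, in top-view pixels: the toothed ring on the bar (204,305), the small ring on the bench (278,361) and the dark big gear (359,377). I choose the one on the bar.

Run:
```python
from h import *
import pickle
for n,box in (('top',(95,180,195,245)),('scene',(280,100,370,180))):
    im=pickle.load(open(n+'0.pkl','rb'));C=cloud(im)
    B=C[box[1]:box[3],box[0]:box[2]].reshape(-1,3)
    B=B[(B[:,2]>95)&(B[:,2]<170)]
    print(n,len(B))
    B=B[np.argsort(-B[:,1])]
    y0=B[0,1]
    for a in range(0,200,8):
        m=B[(B[:,1]<=y0-a)&(B[:,1]>y0-a-8)]
        if len(m): print(a,len(m),m.mean(0).round(1),m.min(0).round(1),m.max(0).round(1))
im=pickle.load(open('top0.pkl','rb'));C=cloud(im)
# cradle black pixels
sub=C[165:215,310:360];col=im['color'][165:215,310:360].astype(int)
m=(col.max(2)<75)
p=np.argwhere(m)+[165,310]
px=p[:,::-1]
print(len(px),cv2.minAreaRect(px.astype(np.float32)))
c=cv2.boxPoints(cv2.minAreaRect(px.astype(np.float32)));print(onplane(im,c,8).round(1))
for q in ((176,136),(178,144),):print(q,C[q[1]*0+int(q[1]),int(q[0])])
print('jar',C[140:152,350:368].reshape(-1,3).mean(0), 'cradlehi',C[165:215,320:352].reshape(-1,3)[:,2].max())
a=im['color'][170:210,315:357];print()
save(im,'crad0.png',(90,165,360,260),2.9)
```

```text
top 841
0 41 [556.1 280.9 135.2] [541.1 277.3  95.6] [568.2 285.2 140.3]
8 41 [555.6 273.2 137. ] [543.  269.4 134.5] [568.1 277.2 139.4]
16 43 [555.7 265.2 136.7] [542.9 261.2 133.5] [570.4 269.2 138.9]
24 50 [556.1 257.3 134.7] [540.8 253.3  98.2] [570.7 261.2 140.2]
32 50 [554.8 250.2 130.9] [542.8 245.6 108.5] [568.5 253.1 139.9]
40 26 [556.7 241.3 130.8] [549.7 237.3 123.6] [565.9 245.  135. ]
48 24 [558.7 232.8 131.8] [551.7 229.5 127. ] [565.8 237.  135.3]
56 24 [558.3 225.  131.5] [551.6 221.3 128.5] [565.6 229.1 134.2]
64 11 [565.7 216.2 141.9] [551.7 213.3 128.9] [583.1 220.9 151.5]
72 84 [560.8 209.1 145.9] [530.9 205.2 119.9] [588.3 213.2 154.6]
80 165 [559.1 201.7 132.5] [533.1 197.6 100. ] [588.8 205.2 153.3]
88 25 [560.8 193.3 131. ] [553.7 189.4 128.3] [567.5 197.  135.4]
96 24 [562.8 185.3 131. ] [555.9 181.7 126. ] [569.9 189.  133.8]
104 27 [562.4 177.  130.3] [555.8 173.6 124.4] [569.6 181.  135.2]
112 24 [565.1 168.8 129.3] [558.  165.2 125.9] [572.  172.5 133.3]
120 25 [565.9 161.  128.1] [558.1 157.2 122.2] [574.3 165.1 132.4]
128 23 [566.6 153.1 126.6] [560.2 
[... 1647 characters left out ...]
8 140.8 122.9] [567.6 137.3 116.1] [579.4 144.5 127. ]
152 18 [576.  132.1 122.5] [564.5 128.5 115.3] [581.4 136.1 127.7]
160 15 [577.9 124.5 121. ] [569.5 121.2 111.8] [583.8 127.7 125.6]
168 19 [579.4 116.2 119.9] [570.1 112.8 113. ] [584.3 119.3 124. ]
176 15 [577.  110.1 116.6] [571.1 108.1 111.3] [584.1 112.5 121.7]
739 ((335.9399719238281, 189.57998657226562), (29.9813289642334, 26.02153205871582), 81.8698959350586)
[[ 642.9 -247.6    8. ]
 [ 652.1 -318.     8. ]
 [ 572.  -326.5    8. ]
 [ 563.2 -256.5    8. ]]
(176, 136) [745.39156023 130.65554488  57.77649331]
(178, 144) [724.73932545 125.53193731  57.14327965]
jar [ 713.80830531 -332.69687643   71.76762388] cradlehi 968.153256246096
```

View pics/crad0.png

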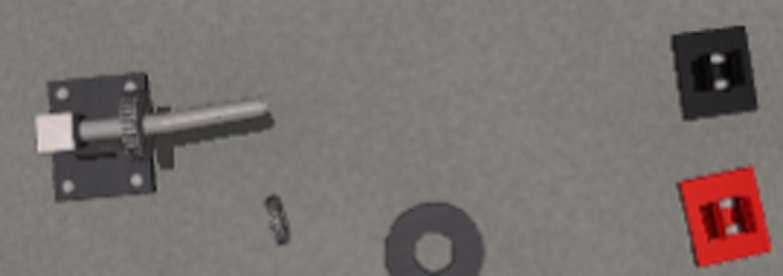

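The crop shows the full-size toothed pulley on the bar at (130,122), with the bench ring much smaller. The bar bends toward +x and down, about 5.4° yaw and 7.8° down. Next I turn the tool and move above the pulley with the gripper partly closed.

Call:
step_arm --plan '[{"az": -0.076,"gripper": 0.4},{"az": -0.076,"gripper": 0.4},{"az": -0.076,"gripper": 0.4},{"dx": -0.096,"dy": -0.125,"dz": -0.01,"gripper": 0.4},{"dx": -0.096,"dy": -0.125,"dz": -0.01,"gripper": 0.4},{"dx": -0.096,"dy": -0.125,"dz": -0.01,"gripper": 0.4},{"dx": -0.096,"dy": -0.125,"dz": -0.01,"gripper": 0.4},{"dx": -0.096,"dy": -0.125,"dz": -0.01,"gripper": 0.4},{"dx": -0.096,"dy": -0.125,"dz": -0.01,"gripper": 0.4},{"dx": -0.096,"dy": -0.125,"dz": -0.01,"gripper": 0.4},{"dx": -0.096,"dy": -0.125,"dz": -0.01,"gripper": 0.4},{"dx": -0.096,"dy": -0.125,"dz": -0.01,"gripper": 0.4},{"dx": -0.096,"dy": -0.125,"dz": -0.01,"gripper": 0.4},{"dx": -0.096,"dy": -0.125,"dz": -0.01,"gripper": 0.4},{"dx": -0.096,"dy": -0.125,"dz": -0.01,"gripper": 0.4},{"gripper": 0.4},{"gripper": 0.4}]'

```text
invalid input
```

Run:
```python
from h import *
import pickle
im=grab('wrist');s=ctrl.read_state();print(s['eef_pos'],s['tool_rot'],s['force'],s['torque'],s['width'],s['clock']);print(im['T_tool_cam'],im['fx'])
pickle.dump(im,open('w1.pkl','wb'));save(im,'w1.png',k=1.5)
```

```text
[173.7139701  625.92479713 252.60607153] [-3.14016013e+00 -2.71538597e-05  2.87084965e+00] [-0.32610585 -0.5054339  -0.4377187 ] [ 0.01563289 -0.00114317 -0.07127617] 85.31804485422664 0.15
[[-1.26836039e-03 -9.59274577e-01 -2.82472436e-01  7.23713272e+01]
 [ 9.99997832e-01 -1.68325123e-03  1.22611070e-03 -1.01919008e+00]
 [-1.65164890e-03 -2.82470268e-01  9.59274632e-01 -1.21153607e+02]
 [ 0.00000000e+00  0.00000000e+00  0.00000000e+00  1.00000000e+00]] 292.11406299560866
```

View pics/w1.png

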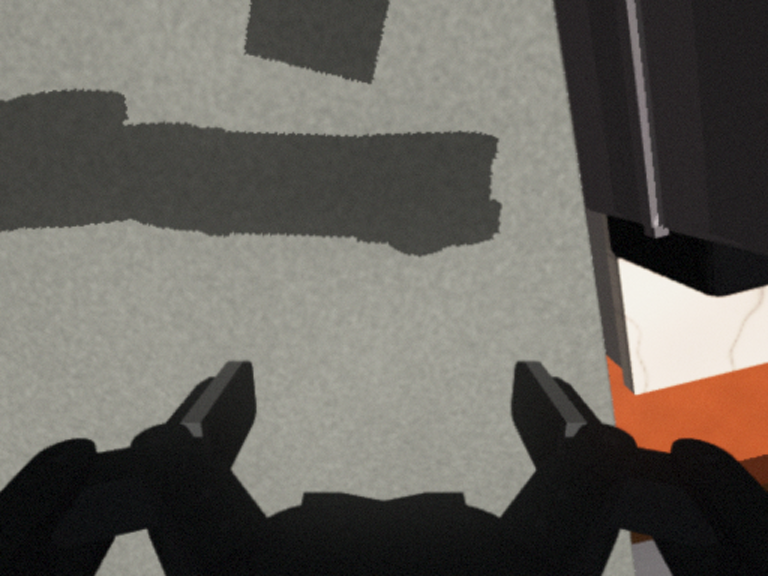

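The arm has not moved; the picture shows bare bench between the fingers at (240,365) and (520,365). The rows probably need all seven keys, so I'll test with the turn alone.

Call:
step_arm --plan '[{"dx": 0,"dy": 0,"dz": 0,"ax": 0,"ay": 0,"az": -0.076,"gripper": 0.4},{"dx": 0,"dy": 0,"dz": 0,"ax": 0,"ay": 0,"az": -0.076,"gripper": 0.4},{"dx": 0,"dy": 0,"dz": 0,"ax": 0,"ay": 0,"az": -0.076,"gripper": 0.4}]'

```text
clock: 0.52
eef_pos: [173.8, 626.1, 252.9]
tool_rot: [-3.141, -0.0, -3.05]
force: [-0.6, 0.1, 0.8]
width: 34.2
gripper_force: 0.0
```

Call:
step_arm --plan '[{"dx": -0.096,"dy": -0.125,"dz": -0.01,"ax": 0,"ay": 0,"az": 0,"gripper": 0.4},{"dx": -0.096,"dy": -0.125,"dz": -0.01,"ax": 0,"ay": 0,"az": 0,"gripper": 0.4},{"dx": -0.096,"dy": -0.125,"dz": -0.01,"ax": 0,"ay": 0,"az": 0,"gripper": 0.4},{"dx": -0.096,"dy": -0.125,"dz": -0.01,"ax": 0,"ay": 0,"az": 0,"gripper": 0.4},{"dx": -0.096,"dy": -0.125,"dz": -0.01,"ax": 0,"ay": 0,"az": 0,"gripper": 0.4},{"dx": -0.096,"dy": -0.125,"dz": -0.01,"ax": 0,"ay": 0,"az": 0,"gripper": 0.4},{"dx": -0.096,"dy": -0.125,"dz": -0.01,"ax": 0,"ay": 0,"az": 0,"gripper": 0.4},{"dx": -0.096,"dy": -0.125,"dz": -0.01,"ax": 0,"ay": 0,"az": 0,"gripper": 0.4},{"dx": -0.096,"dy": -0.125,"dz": -0.01,"ax": 0,"ay": 0,"az": 0,"gripper": 0.4},{"dx": -0.096,"dy": -0.125,"dz": -0.01,"ax": 0,"ay": 0,"az": 0,"gripper": 0.4},{"dx": -0.096,"dy": -0.125,"dz": -0.01,"ax": 0,"ay": 0,"az": 0,"gripper": 0.4},{"dx": -0.096,"dy": -0.125,"dz": -0.01,"ax": 0,"ay": 0,"az": 0,"gripper": 0.4},{"dx": 0,"dy": 0,"dz": 0,"ax": 0,"ay": 0,"az": 0,"gripper": 0.4},{"dx": 0,"dy": 0,"dz": 0,"ax": 0,"ay": 0,"az": 0,"gripper": 0.4}]'

```text
clock: 2.28
eef_pos: [556.7, 208.7, 288.9]
tool_rot: [3.141, -0.001, -3.054]
force: [0.6, 0.5, 0.8]
width: 34.3
gripper_force: 0.0
```

Run:
```python
from h import *
import pickle
im=grab('wrist');s=ctrl.read_state();print(s['eef_pos'],s['tool_rot'],s['force'],s['torque'],s['width'],s['clock'])
pickle.dump(im,open('w2.pkl','wb'));save(im,'w2.png',k=1.5)
C=cloud(im).reshape(-1,3);ok=(im['range_z'].ravel()>0)&(C[:,2]>95)&(C[:,2]<165)&(abs(C[:,0]-560)<50)&(C[:,1]<300)&(C[:,1]>80)
B=C[ok]
for y in range(290,95,-6):
    m=B[(B[:,1]<=y)&(B[:,1]>y-6)]
    if len(m): print(y-3,len(m),m.mean(0).round(1),m.min(0).round(1),m.max(0).round(1))
```

```text
[556.34514108 209.4692105  288.97810176] [ 3.14071019e+00 -1.29301447e-03 -3.05254429e+00] [ 0.4950887   0.38559957 -0.11664627] [-0.02746817  0.02212816 -0.09036726] 34.399226895495445 2.325
287 60 [556.7 285.2 136.9] [540.8 284.1 119.3] [568.1 287.2 138.9]
281 221 [551.4 281.  133.3] [540.4 278.   95.3] [568.7 284.  139.4]
275 221 [552.  275.  132.9] [540.7 272.   95.1] [569.5 277.9 139.1]
269 221 [552.4 269.  133.1] [541.2 266.1  95.6] [569.7 272.  139.5]
263 227 [552.7 263.  132.8] [541.9 260.   95.3] [570.1 266.  140.1]
257 224 [552.6 257.  131.7] [542.4 254.   95. ] [570.6 260.  140.6]
251 154 [555.5 251.7 132.1] [544.1 248.  116.4] [571.2 254.  140.4]
245 91 [556.8 245.  131.7] [550.6 242.2 125.8] [565.1 247.9 135. ]
239 91 [557.1 239.  131.8] [551.  236.  126.1] [565.2 241.9 134.9]
233 90 [557.9 233.  131.6] [551.5 230.  125.5] [565.9 236.  135.7]
227 91 [558.2 227.  131.6] [551.8 224.  126.1] [566.3 229.9 134.7]
221 91 [558.8 221.  131.8] [552.5 218.  125.9] [566.8 224.  134.7]
215 163 [561.1 214.2 142.9] [535.  212.  126.3] [585.2 218.  154.3]
209 360 [555.2 208.9 146.6] [5
[... 477 characters left out ...]
4.1 122.8] [573.7 170.  132.3]
161 88 [566.  161.1 128.2] [559.3 158.  121.6] [574.  163.9 131.4]
155 85 [566.6 155.1 127.1] [560.4 152.1 120. ] [574.7 158.  130.4]
149 82 [567.9 149.1 126.8] [561.4 146.1 121.7] [575.5 152.  129.6]
143 83 [568.9 142.9 125.8] [562.8 140.  120.3] [577.8 146.  128.9]
137 86 [570.  137.  124.6] [563.1 134.1 118.2] [578.5 139.9 127.9]
131 84 [571.  130.9 123.8] [564.8 128.  115.9] [579.1 133.9 127.7]
125 77 [572.  124.9 123.4] [566.  122.  117.6] [579.5 127.8 126.4]
119 80 [572.7 118.9 122.5] [567.  116.  115.7] [580.1 121.7 125.4]
113 79 [574.  113.  121.2] [567.8 110.  114.6] [582.5 116.  124.1]
107 19 [573.8 108.7 119.9] [569.1 107.1 115.5] [580.7 109.9 122.3]
```

View pics/w2.png

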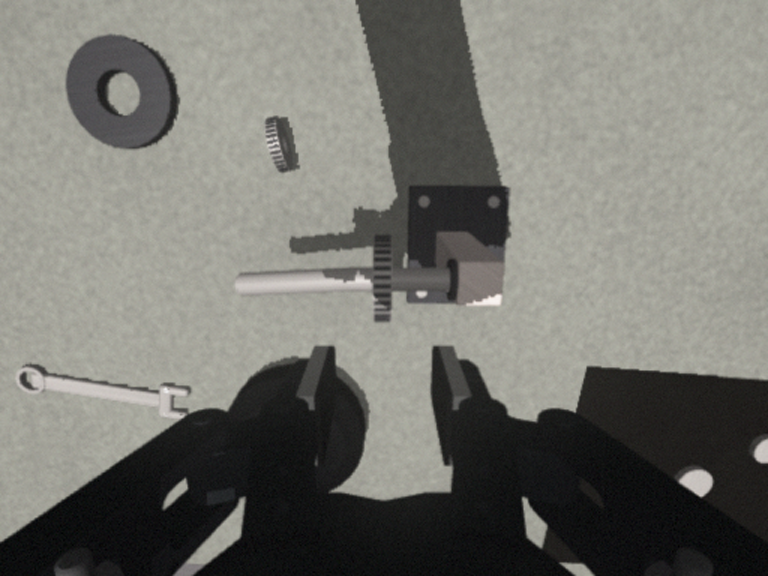

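The wrist view shows the pulley at (383,278), the bar running left to (240,284) and the post at right. Bar fit: the straight part yaws 5.0°, and the bent part yaws 9.7° and drops 7.9°, so the bend is about 9.2°, within the stated range. The kink is at about y=184 and the end at y=106. I'll check the fingertip height in the tool frame and the pulley's centre.

Run:
```python
from h import *
import pickle
im=pickle.load(open('w2.pkl','rb'));C=cloud(im)
P=C[:,:,:].reshape(-1,3);ok=(P[:,2]>145)&(P[:,2]<165)&(abs(P[:,0]-560)<20)&(abs(P[:,1]-207)<14)
Q=P[ok];print(len(Q),Q.mean(0),np.percentile(Q,[5,50,95],axis=0).round(1))
# fingertips in tool frame
Tc=np.array(im['T_tool_cam'])
v,u=np.mgrid[215:320,190:310];px=np.c_[u.ravel(),v.ravel()];s=slopes(im,px);z=im['range_z'][px[:,1],px[:,0]][:,None]
t=np.c_[s*z,z]@Tc[:3,:3].T+Tc[:3,3];k=(z[:,0]>0)&(z[:,0]<190);t=t[k]
for sg in (-1,1):
    f=t[(np.sign(t[:,1])==sg)&(t[:,2]>0)];print(len(f),np.percentile(f[:,2],[90,99,100]),f[:,0].min(),f[:,0].max())
```

```text
491 [559.3246677  208.21800227 150.38466581] [[543.8 202.7 146.5]
 [558.3 208.2 150.9]
 [577.6 213.7 153.3]]
554 [15.14236709 19.2926329  20.76748077] -10.30891281733085 12.720018431517808
432 [15.82881146 19.89519441 21.18473283] -10.354748644206836 12.656181484235766
```

Call:
step_arm --plan '[{"dx": -0.008,"dy": -0.002,"dz": 0.08,"ax": 0,"ay": 0,"az": 0,"gripper": 0.4},{"dx": -0.007,"dy": -0.002,"dz": 0.1,"ax": 0,"ay": 0,"az": 0,"gripper": 0.4},{"dx": 0,"dy": 0,"dz": 0.1,"ax": 0,"ay": 0,"az": 0,"gripper": 0.4},{"dx": 0,"dy": 0,"dz": 0.08,"ax": 0,"ay": 0,"az": 0,"gripper": 0.4},{"dx": 0,"dy": 0,"dz": 0.04,"ax": 0,"ay": 0,"az": 0,"gripper": 0.4},{"dx": 0,"dy": 0,"dz": 0.02,"ax": 0,"ay": 0,"az": 0,"gripper": 0.4},{"dx": 0,"dy": 0,"dz": 0,"ax": 0,"ay": 0,"az": 0,"gripper": 0.4},{"dx": 0,"dy": 0,"dz": 0,"ax": 0,"ay": 0,"az": 0,"gripper": 0.4}]'

```text
clock: 3.32
eef_pos: [562.5, 207.7, 164.2]
tool_rot: [3.141, 0.002, -3.054]
force: [0.3, -0.1, -0.2]
width: 34.3
gripper_force: 0.0
```

Run:
```python
from h import *
import pickle
im=grab('wrist');s=ctrl.read_state();print(s['eef_pos'],s['tool_rot'],s['force'],s['torque'],s['width'],s['clock'])
pickle.dump(im,open('w3.pkl','wb'));save(im,'w3.png',k=1.5)
```

```text
[562.45845461 207.60734309 164.1465742 ] [ 3.14108014e+00  1.48139649e-03 -3.05427509e+00] [ 0.33205295  0.26184215 -0.10754302] [ 0.03706151  0.02338439 -0.01798066] 34.01186333082239 3.375
```

View pics/w3.png

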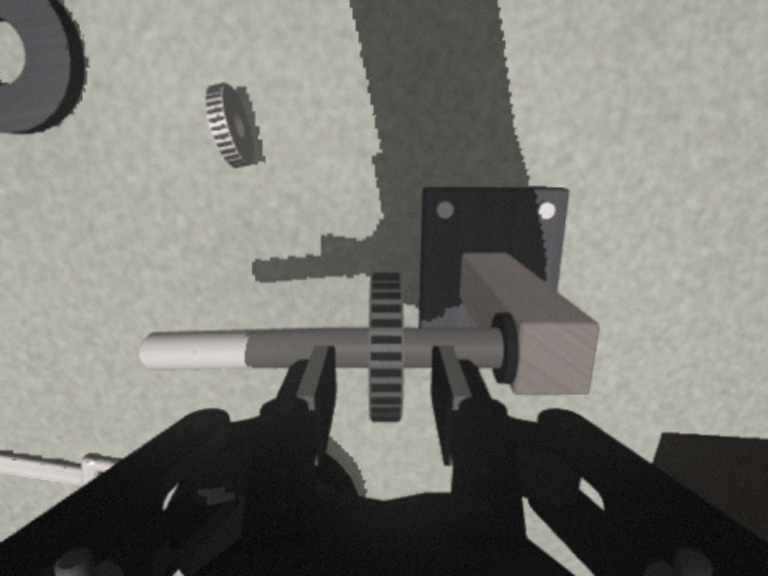

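The fingertips (328,350) and (437,350) straddle the pulley at (386,347) centrally, clear of the post. I'll lower 5 mm and close.

Call:
step_arm --plan '[{"dx": 0,"dy": 0.002,"dz": 0.009,"ax": 0,"ay": 0,"az": 0,"gripper": 0.4},{"dx": 0,"dy": 0.002,"dz": 0.008,"ax": 0,"ay": 0,"az": 0,"gripper": 0.4},{"dx": 0,"dy": 0,"dz": 0,"ax": 0,"ay": 0,"az": 0,"gripper": 0.25},{"dx": 0,"dy": 0,"dz": 0,"ax": 0,"ay": 0,"az": 0,"gripper": 0.2},{"dx": 0,"dy": 0,"dz": 0,"ax": 0,"ay": 0,"az": 0,"gripper": 0.15},{"dx": 0,"dy": 0,"dz": 0,"ax": 0,"ay": 0,"az": 0,"gripper": 0.1},{"dx": 0,"dy": 0,"dz": 0,"ax": 0,"ay": 0,"az": 0,"gripper": 0.0},{"dx": 0,"dy": 0,"dz": 0,"ax": 0,"ay": 0,"az": 0,"gripper": 0.0},{"dx": 0,"dy": 0,"dz": 0,"ax": 0,"ay": 0,"az": 0,"gripper": 0.0}]'

```text
clock: 4.5
eef_pos: [561.9, 208.7, 158.4]
tool_rot: [3.141, 0.0, -3.054]
force: [-1.4, 0.1, 4.2]
width: 10.3
gripper_force: 59.7
```

```bash
cat > st.py <<'E'
from h import *
s=ctrl.read_state();print([np.round(s[k],3).tolist() for k in ('eef_pos','tool_rot','force','torque','width','gripper_force','clock')])
E
python3 st.py
```

```text
[[561.923, 208.697, 158.407], [3.141, 0.0, -3.054], [-1.429, 0.108, 4.181], [0.044, 0.174, 0.0], 10.288, 59.654, 4.5]
```

Call:
step_arm --plan '[{"dx": 0,"dy": 0,"dz": -0.002,"ax": 0,"ay": 0,"az": 0,"gripper": 0.0},{"dx": 0,"dy": 0,"dz": -0.002,"ax": 0,"ay": 0,"az": 0,"gripper": 0.0},{"dx": 0,"dy": 0,"dz": 0,"ax": 0,"ay": 0,"az": 0,"gripper": 0.0}]'

```text
clock: 4.88
eef_pos: [561.5, 208.2, 158.9]
tool_rot: [-3.141, -0.001, -3.054]
force: [-0.3, 0.4, -2.8]
width: 10.1
gripper_force: 59.1
```

```bash
python3 st.py
```

```text
[[561.515, 208.185, 158.875], [-3.141, -0.001, -3.054], [-0.256, 0.379, -2.804], [-0.001, -0.013, 0.044], 10.083, 59.124, 4.875]
```

Call:
step_arm --plan '[{"dx": 0,"dy": 0,"dz": -0.002,"ax": 0,"ay": 0,"az": 0,"gripper": 0.0},{"dx": 0,"dy": 0,"dz": 0,"ax": 0,"ay": 0,"az": 0,"gripper": 0.0}]'

```text
clock: 5.12
eef_pos: [561.8, 208.5, 159.9]
tool_rot: [-3.142, -0.0, -3.054]
force: [-0.7, -0.1, -3.1]
width: 10.3
gripper_force: 59.1
```

Call:
step_arm --plan '[{"dx": 0,"dy": 0,"dz": -0.002,"ax": 0,"ay": 0,"az": 0,"gripper": 0.0},{"dx": 0,"dy": 0,"dz": 0,"ax": 0,"ay": 0,"az": 0,"gripper": 0.0}]'

```text
clock: 5.38
eef_pos: [561.9, 208.6, 160.6]
tool_rot: [3.142, 0.0, -3.054]
force: [0.3, -0.2, -2.3]
width: 10.7
gripper_force: 59.1
```

The weight is about 2.7 N and the pulley is floating roughly centred in its bore. I'll work out the moves along the bar and through the bend, turning about the pulley's centre.

```bash
cat > path.py <<'E'
from h import *
d0=np.array([.0875,-.9962,0]);y,p=np.radians([9.7,7.9])
d1=np.array([np.cos(p)*np.sin(y),-np.cos(p)*np.cos(y),-np.sin(p)])
L=35.6
R0=R.from_euler('xyz',[np.pi,0,-3.054]);ax=np.cross(d0,d1);rv=ax/np.linalg.norm(ax)*np.arccos(d0@d1)
def pose(s,f):
    c=d0*min(s,0)+d1*max(s,0); Q=R.from_rotvec(rv*f)*R0
    return c-Q.apply([0,0,L]),Q
def rows(S,f=lambda s:np.clip((s+7)/14,0,1)):
    P,Q=pose(S[0],f(S[0]))
    for s in S[1:]:
        P2,Q2=pose(s,f(s))
        sh=Q.inv().apply(P2-P)/300; sh=sh.round(3); tr=((Q.inv()*Q2).as_rotvec()/(np.pi/2)).round(4)
        print(s,sh.tolist(),tr.tolist())
        P=P+Q.apply(sh*300);Q=Q*R.from_rotvec(tr*np.pi/2)
    print(Q.as_euler('xyz'))
E
python3 - <<'E'
from path import *
rows([-24.5,-21,-18,-15,-12,-9,-7]);print();rows([-7,-5,-3,-1,1,3,5,7]);print();rows([7,10,14])
E
```

```text
-21 [-0.0, -0.012, -0.0] [0.0, 0.0, 0.0]
-18 [-0.0, -0.01, -0.0] [0.0, 0.0, 0.0]
-15 [-0.0, -0.01, -0.0] [0.0, 0.0, 0.0]
-12 [-0.0, -0.01, -0.0] [0.0, 0.0, 0.0]
-9 [-0.0, -0.01, -0.0] [0.0, 0.0, 0.0]
-7 [-0.0, -0.006, -0.0] [0.0, 0.0, 0.0]
[ 3.14159265  0.         -3.054     ]

-5 [-0.0, -0.009, 0.0] [-0.0125, 0.0, -0.0074]
-3 [0.0, -0.009, -0.0] [-0.0126, -0.0, -0.0073]
-1 [0.0, -0.009, -0.0] [-0.0125, 0.0, -0.0074]
1 [0.0, -0.009, -0.0] [-0.0125, 0.0, -0.0074]
3 [-0.0, -0.009, 0.0] [-0.0126, 0.0, -0.0074]
5 [-0.0, -0.009, 0.0] [-0.0125, 0.0, -0.0073]
7 [-0.0, -0.009, 0.001] [-0.0126, 0.0, -0.0074]
[ 3.00382657  0.00557375 -2.97320274]

10 [-0.0, -0.01, 0.0] [0.0, 0.0, 0.0]
14 [-0.0, -0.013, 0.0] [0.0, 0.0, 0.0]
[ 3.00389753  0.00557263 -2.97319749]
```

Call:
step_arm --plan '[{"dx": 0,"dy": -0.011,"dz": 0,"ax": 0,"ay": 0,"az": 0,"gripper": 0.0},{"dx": 0,"dy": -0.01,"dz": 0,"ax": 0,"ay": 0,"az": 0,"gripper": 0.0},{"dx": 0,"dy": -0.01,"dz": 0,"ax": 0,"ay": 0,"az": 0,"gripper": 0.0},{"dx": 0,"dy": 0,"dz": 0,"ax": 0,"ay": 0,"az": 0,"gripper": 0.0}]'

```text
clock: 5.88
eef_pos: [562.8, 198.8, 160.6]
tool_rot: [-3.141, -0.0, -3.055]
force: [0.2, 0.2, -2.5]
width: 10.6
gripper_force: 59.1
```

Call:
step_arm --plan '[{"dx": 0,"dy": -0.01,"dz": 0,"ax": 0,"ay": 0,"az": 0,"gripper": 0.0},{"dx": 0,"dy": -0.01,"dz": 0,"ax": 0,"ay": 0,"az": 0,"gripper": 0.0},{"dx": 0,"dy": -0.007,"dz": 0,"ax": 0,"ay": 0,"az": 0,"gripper": 0.0},{"dx": 0,"dy": 0,"dz": 0,"ax": 0,"ay": 0,"az": 0,"gripper": 0.0}]'

```text
clock: 6.38
eef_pos: [563.5, 191.0, 160.6]
tool_rot: [-3.142, -0.0, -3.055]
force: [0.3, -0.2, -2.5]
width: 10.2
gripper_force: 59.1
```

Call:
step_arm --plan '[{"dx": 0,"dy": -0.009,"dz": 0,"ax": -0.0125,"ay": 0,"az": -0.0074,"gripper": 0.0},{"dx": 0,"dy": -0.009,"dz": 0,"ax": -0.0125,"ay": 0,"az": -0.0074,"gripper": 0.0},{"dx": 0,"dy": 0,"dz": 0,"ax": 0,"ay": 0,"az": 0,"gripper": 0.0}]'

```text
clock: 6.75
eef_pos: [564.2, 184.3, 160.5]
tool_rot: [3.102, 0.0, -3.033]
force: [-0.3, 0.7, -2.6]
width: 10.4
gripper_force: 59.0
```

Call:
step_arm --plan '[{"dx": 0,"dy": -0.009,"dz": 0,"ax": -0.0125,"ay": 0,"az": -0.0074,"gripper": 0.0},{"dx": 0,"dy": -0.009,"dz": 0,"ax": -0.0125,"ay": 0,"az": -0.0074,"gripper": 0.0},{"dx": 0,"dy": 0,"dz": 0,"ax": 0,"ay": 0,"az": 0,"gripper": 0.0}]'

```text
clock: 7.12
eef_pos: [564.7, 179.2, 160.2]
tool_rot: [3.063, 0.002, -3.01]
force: [0.2, 0.6, -2.5]
width: 10.5
gripper_force: 59.0
```

Call:
step_arm --plan '[{"dx": 0,"dy": -0.009,"dz": 0,"ax": -0.0125,"ay": 0,"az": -0.0074,"gripper": 0.0},{"dx": 0,"dy": -0.009,"dz": 0,"ax": -0.0125,"ay": 0,"az": -0.0074,"gripper": 0.0},{"dx": 0,"dy": 0,"dz": 0,"ax": 0,"ay": 0,"az": 0,"gripper": 0.0}]'

```text
clock: 7.5
eef_pos: [565.5, 173.9, 159.6]
tool_rot: [3.024, 0.004, -2.986]
force: [-0.3, 0.3, -3.1]
width: 10.5
gripper_force: 59.0
```

Call:
step_arm --plan '[{"dx": 0,"dy": -0.009,"dz": 0,"ax": -0.0125,"ay": 0,"az": -0.0074,"gripper": 0.0},{"dx": 0,"dy": 0,"dz": 0,"ax": 0,"ay": 0,"az": 0,"gripper": 0.0}]'

```text
clock: 7.75
eef_pos: [565.9, 171.6, 159.3]
tool_rot: [3.004, 0.005, -2.974]
force: [-0.1, 0.1, -2.6]
width: 10.2
gripper_force: 59.0
```

```bash
cat >> st.py <<'E'
T=Tt(s);c=T[:3,3]+35.6*T[:3,2];y,p=np.radians([9.7,7.9])
d1=np.array([np.cos(p)*np.sin(y),-np.cos(p)*np.cos(y),-np.sin(p)])
k=np.array([563.,183.7,125]);a=(c-k)@d1;print('centre',c.round(1),'s',a.round(1),'off',(c-k-a*d1).round(1),'bore',(-T[:3,1]).round(3),d1.round(3))
E
python3 st.py
```

```text
[[565.852, 171.598, 159.341], [3.004, 0.005, -2.974], [-0.078, 0.089, -2.593], [-0.255, -0.032, -0.015], 10.202, 59.012, 7.75]
centre [565.2 176.4 124.1] s 7.6 off [1.  0.1 0.1] bore [ 0.166 -0.977 -0.137] [ 0.167 -0.976 -0.137]
```

Call:
step_arm --plan '[{"dx": 0,"dy": -0.012,"dz": 0,"ax": 0,"ay": 0,"az": 0,"gripper": 0.0},{"dx": 0,"dy": -0.012,"dz": 0,"ax": 0,"ay": 0,"az": 0,"gripper": 0.0},{"dx": 0,"dy": -0.012,"dz": 0,"ax": 0,"ay": 0,"az": 0,"gripper": 0.0},{"dx": 0,"dy": -0.012,"dz": 0,"ax": 0,"ay": 0,"az": 0,"gripper": 0.0},{"dx": 0,"dy": 0,"dz": 0,"ax": 0,"ay": 0,"az": 0,"gripper": 0.0}]'

```text
clock: 8.38
eef_pos: [568.2, 157.9, 157.4]
tool_rot: [3.005, 0.005, -2.974]
force: [0.1, 0.6, -2.9]
width: 10.3
gripper_force: 59.0
```

Call:
step_arm --plan '[{"dx": 0,"dy": -0.012,"dz": 0,"ax": 0,"ay": 0,"az": 0,"gripper": 0.0},{"dx": 0,"dy": -0.012,"dz": 0,"ax": 0,"ay": 0,"az": 0,"gripper": 0.0},{"dx": 0,"dy": -0.012,"dz": 0,"ax": 0,"ay": 0,"az": 0,"gripper": 0.0},{"dx": 0,"dy": 0,"dz": 0,"ax": 0,"ay": 0,"az": 0,"gripper": 0.0}]'

```text
clock: 8.88
eef_pos: [570.0, 147.3, 155.9]
tool_rot: [3.005, 0.005, -2.974]
force: [0.9, 0.0, -3.1]
width: 10.2
gripper_force: 59.0
```

```bash
python3 st.py
```

```text
[[569.986, 147.311, 155.941], [3.005, 0.005, -2.974], [0.923, 0.043, -3.066], [-0.28, -0.054, -0.05], 10.209, 59.011, 8.875]
centre [569.4 152.1 120.7] s 32.5 off [0.9 0.1 0.1] bore [ 0.166 -0.977 -0.137] [ 0.167 -0.976 -0.137]
```

Call:
step_arm --plan '[{"dx": 0,"dy": -0.012,"dz": 0,"ax": 0,"ay": 0,"az": 0,"gripper": 0.0},{"dx": 0,"dy": -0.012,"dz": 0,"ax": 0,"ay": 0,"az": 0,"gripper": 0.0},{"dx": 0,"dy": 0,"dz": 0,"ax": 0,"ay": 0,"az": 0,"gripper": 0.0}]'

```text
clock: 9.25
eef_pos: [571.1, 140.3, 154.9]
tool_rot: [3.005, 0.005, -2.974]
force: [-0.2, -0.5, -2.7]
width: 10.7
gripper_force: 59.0
```

Call:
step_arm --plan '[{"dx": 0,"dy": -0.012,"dz": 0,"ax": 0,"ay": 0,"az": 0,"gripper": 0.0},{"dx": 0,"dy": -0.012,"dz": 0,"ax": 0,"ay": 0,"az": 0,"gripper": 0.0},{"dx": 0,"dy": 0,"dz": 0,"ax": 0,"ay": 0,"az": 0,"gripper": 0.0}]'

```text
clock: 9.62
eef_pos: [572.4, 133.2, 154.0]
tool_rot: [3.005, 0.005, -2.974]
force: [0.8, -0.2, -3.5]
width: 10.4
gripper_force: 59.0
```

Call:
step_arm --plan '[{"dx": 0,"dy": -0.012,"dz": 0,"ax": 0,"ay": 0,"az": 0,"gripper": 0.0},{"dx": 0,"dy": -0.012,"dz": 0,"ax": 0,"ay": 0,"az": 0,"gripper": 0.0},{"dx": 0,"dy": 0,"dz": 0,"ax": 0,"ay": 0,"az": 0,"gripper": 0.0}]'

```text
clock: 10.0
eef_pos: [573.6, 126.2, 153.0]
tool_rot: [3.005, 0.005, -2.974]
force: [-0.2, 0.4, -3.7]
width: 10.3
gripper_force: 59.0
```

```bash
python3 st.py
```

```text
[[573.567, 126.249, 152.978], [3.005, 0.005, -2.974], [-0.163, 0.383, -3.67], [-0.192, -0.08, 0.042], 10.298, 59.012, 10.0]
centre [572.9 131.1 117.7] s 54.0 off [0.9 0.1 0.1] bore [ 0.166 -0.977 -0.137] [ 0.167 -0.976 -0.137]
```

Fz is creeping from −2.7 to −3.7, so the bar is slightly steeper than measured. I'll ease down as I go.

Call:
step_arm --plan '[{"dx": 0,"dy": 0,"dz": 0.002,"ax": 0,"ay": 0,"az": 0,"gripper": 0.0},{"dx": 0,"dy": -0.012,"dz": 0.001,"ax": 0,"ay": 0,"az": 0,"gripper": 0.0},{"dx": 0,"dy": 0,"dz": 0,"ax": 0,"ay": 0,"az": 0,"gripper": 0.0}]'

```text
clock: 10.38
eef_pos: [574.1, 122.9, 151.6]
tool_rot: [3.005, 0.005, -2.974]
force: [-0.5, 0.4, -2.1]
width: 10.3
gripper_force: 59.0
```

Call:
step_arm --plan '[{"dx": 0,"dy": -0.012,"dz": 0,"ax": 0,"ay": 0,"az": 0,"gripper": 0.0},{"dx": 0,"dy": -0.012,"dz": 0.001,"ax": 0,"ay": 0,"az": 0,"gripper": 0.0},{"dx": 0,"dy": 0,"dz": 0,"ax": 0,"ay": 0,"az": 0,"gripper": 0.0}]'

```text
clock: 10.75
eef_pos: [575.3, 115.8, 150.3]
tool_rot: [3.005, 0.005, -2.974]
force: [0.3, 0.4, -2.8]
width: 10.5
gripper_force: 59.0
```

```bash
python3 st.py
```

```text
[[575.323, 115.789, 150.277], [3.005, 0.005, -2.974], [0.282, 0.363, -2.786], [-0.198, -0.051, -0.007], 10.47, 59.013, 10.75]
centre [574.7 120.6 115. ] s 64.9 off [ 0.9  0.3 -1.1] bore [ 0.166 -0.977 -0.137] [ 0.167 -0.976 -0.137]
```

Forces are small again. I'll continue off the end, another 35 mm or so.

Call:
step_arm --plan '[{"dx": 0,"dy": -0.012,"dz": 0,"ax": 0,"ay": 0,"az": 0,"gripper": 0.0},{"dx": 0,"dy": -0.012,"dz": 0.001,"ax": 0,"ay": 0,"az": 0,"gripper": 0.0},{"dx": 0,"dy": 0,"dz": 0,"ax": 0,"ay": 0,"az": 0,"gripper": 0.0}]'

```text
clock: 11.12
eef_pos: [576.5, 108.9, 149.0]
tool_rot: [3.005, 0.005, -2.974]
force: [0.6, 0.5, -2.6]
width: 10.5
gripper_force: 59.0
```

Call:
step_arm --plan '[{"dx": 0,"dy": -0.012,"dz": 0,"ax": 0,"ay": 0,"az": 0,"gripper": 0.0},{"dx": 0,"dy": -0.012,"dz": 0,"ax": 0,"ay": 0,"az": 0,"gripper": 0.0},{"dx": 0,"dy": -0.012,"dz": 0,"ax": 0,"ay": 0,"az": 0,"gripper": 0.0},{"dx": 0,"dy": 0,"dz": 0,"ax": 0,"ay": 0,"az": 0,"gripper": 0.0}]'

```text
clock: 11.62
eef_pos: [578.4, 98.3, 147.6]
tool_rot: [3.005, 0.005, -2.974]
force: [-0.0, 0.4, -3.9]
width: 10.4
gripper_force: 59.0
```

Call:
step_arm --plan '[{"dx": 0,"dy": -0.02,"dz": 0,"ax": 0,"ay": 0,"az": 0,"gripper": 0.0},{"dx": 0,"dy": -0.03,"dz": 0,"ax": 0,"ay": 0,"az": 0,"gripper": 0.0},{"dx": 0,"dy": -0.04,"dz": 0,"ax": 0,"ay": 0,"az": 0,"gripper": 0.0},{"dx": 0,"dy": -0.04,"dz": 0,"ax": 0,"ay": 0,"az": 0,"gripper": 0.0},{"dx": 0,"dy": 0,"dz": 0,"ax": 0,"ay": 0,"az": 0,"gripper": 0.0},{"dx": 0,"dy": 0,"dz": 0,"ax": 0,"ay": 0,"az": 0,"gripper": 0.0}]'

```text
clock: 12.38
eef_pos: [584.7, 61.1, 142.3]
tool_rot: [3.004, 0.005, -2.973]
force: [-0.2, 0.3, -3.1]
width: 10.2
gripper_force: 59.0
```

```bash
python3 st.py
python3 - <<'E'
from h import *
im=grab('wrist');save(im,'w4.png',k=1.5)
E
```

```text
[[584.713, 61.124, 142.315], [3.004, 0.005, -2.973], [-0.153, 0.318, -3.058], [-0.227, -0.106, 0.008], 10.228, 59.009, 12.375]
centre [584.1  66.  107.1] s 120.9 off [ 0.9  0.3 -1.3] bore [ 0.167 -0.976 -0.137] [ 0.167 -0.976 -0.137]
```

View pics/w4.png

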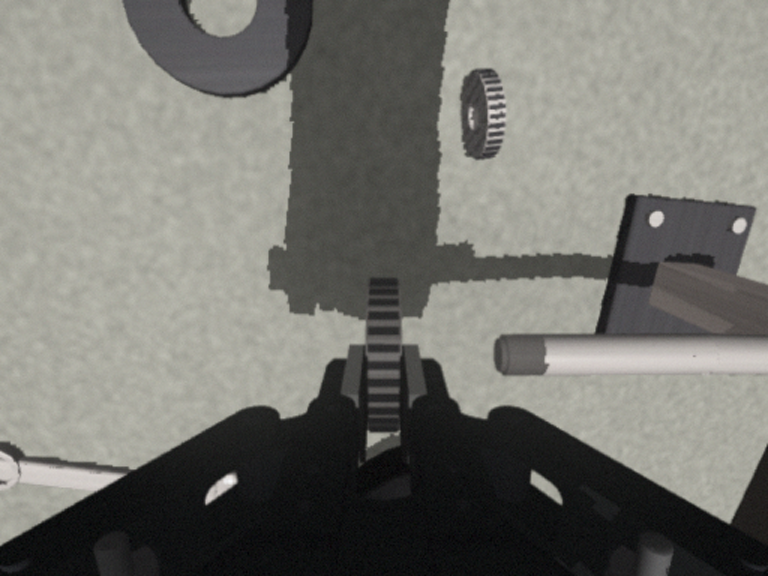

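The pulley is held square between the pads (384,350), well clear of the bar end (500,355). Next I compute the upright turn to the cradle's yaw and the pulley's offset in the tool frame.

Run:
```python
from h import *
from scipy.optimize import least_squares
im=grab('wrist');s=ctrl.read_state()
Q=R.from_euler('xyz',s['tool_rot']);print((Q.inv()*R.from_euler('xyz',[np.pi,0,-3.0126])).as_rotvec()/(np.pi/2))
Tc=np.array(im['T_tool_cam']);v,u=np.mgrid[180:290,235:280];px=np.c_[u.ravel(),v.ravel()];sl=slopes(im,px);z=im['range_z'][px[:,1],px[:,0]][:,None]
t=(np.c_[sl*z,z]@Tc[:3,:3].T+Tc[:3,3])[(z[:,0]>0)]
t=t[(abs(t[:,1])<4)&(abs(t[:,0])<30)&(t[:,2]>0)&(t[:,2]<45)]
print(len(t),t.mean(0),t.min(0),t.max(0))
f=lambda p:np.hypot(t[:,0]-p[0],t[:,2]-p[1])-27.7
r=least_squares(f,[0,35],loss='soft_l1');print(r.x,np.abs(f(r.x)).mean(), t[:,1].mean())
```

```text
[0.08785659 0.00181577 0.02586752]
1586 [10.05091802  0.05451155 11.91071771] [-21.3322904   -3.94561834   3.57583185] [29.99818662  3.97583796 38.77079545]
[ 1.34150039 33.24465835] 0.6337591227037491 0.05451155376390976
```

Call:
step_arm --plan '[{"dx": 0,"dy": -0.02,"dz": -0.02,"ax": 0.0439,"ay": 0.0009,"az": 0.0129,"gripper": 0.0},{"dx": 0,"dy": -0.03,"dz": -0.02,"ax": 0.0439,"ay": 0.0009,"az": 0.0129,"gripper": 0.0},{"dx": -0.01,"dy": -0.08,"dz": -0.05,"ax": 0,"ay": 0,"az": 0,"gripper": 0.0},{"dx": -0.02,"dy": -0.11,"dz": -0.05,"ax": 0,"ay": 0,"az": 0,"gripper": 0.0},{"dx": -0.02,"dy": -0.12,"dz": -0.05,"ax": 0,"ay": 0,"az": 0,"gripper": 0.0},{"dx": -0.02,"dy": -0.12,"dz": -0.04,"ax": 0,"ay": 0,"az": 0,"gripper": 0.0},{"dx": -0.02,"dy": -0.12,"dz": -0.03,"ax": 0,"ay": 0,"az": 0,"gripper": 0.0},{"dx": -0.02,"dy": -0.12,"dz": -0.02,"ax": 0,"ay": 0,"az": 0,"gripper": 0.0},{"dx": -0.02,"dy": -0.12,"dz": -0.02,"ax": 0,"ay": 0,"az": 0,"gripper": 0.0},{"dx": -0.02,"dy": -0.11,"dz": 0,"ax": 0,"ay": 0,"az": 0,"gripper": 0.0},{"dx": -0.02,"dy": -0.1,"dz": 0,"ax": 0,"ay": 0,"az": 0,"gripper": 0.0},{"dx": 0,"dy": -0.08,"dz": 0,"ax": 0,"ay": 0,"az": 0,"gripper": 0.0},{"dx": 0,"dy": -0.04,"dz": 0,"ax": 0,"ay": 0,"az": 0,"gripper": 0.0},{"dx": 0,"dy": -0.02,"dz": 0,"ax": 0,"ay": 0,"az": 0,"gripper": 0.0},{"dx": 0,"dy": 0,"dz": 0,"ax": 0,"ay": 0,"az": 0,"gripper": 0.0},{"dx": 0,"dy": 0,"dz": 0,"ax": 0,"ay": 0,"az": 0,"gripper": 0.0},{"dx": 0,"dy": 0,"dz": 0,"ax": 0,"ay": 0,"az": 0,"gripper": 0.0}]'

```text
clock: 14.6
eef_pos: [681.8, -286.7, 231.1]
tool_rot: [-3.142, 0.0, -3.012]
force: [0.5, -0.4, -2.8]
width: 10.2
gripper_force: 59.4
```

```bash
python3 st.py
python3 - <<'E'
from h import *
import pickle
im=grab('wrist');save(im,'w5.png',k=1.5);pickle.dump(im,open('w5.pkl','wb'))
E
```

```text
[[681.808, -286.669, 231.146], [-3.142, 0.0, -3.012], [0.453, -0.38, -2.768], [-0.003, -0.018, -0.002], 10.218, 59.369, 14.6]
centre [ 681.8 -286.7  195.5] s 469.4 off [ 40.5 -12.1 135.1] bore [ 0.129 -0.992  0.   ] [ 0.167 -0.976 -0.137]
```

View pics/w5.png

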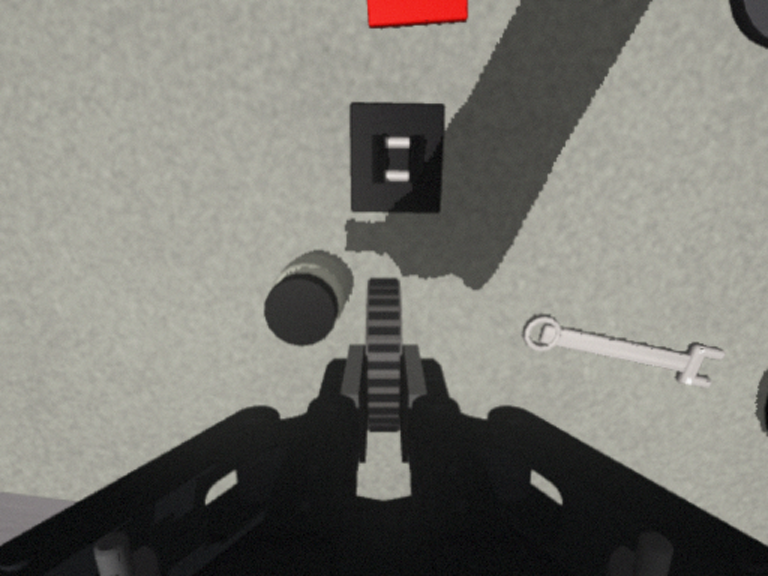

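The view shows the black cradle at (397,157), its two bright rest bars at (397,142) and (397,176), the jar at (302,308) and the red cradle at the top. Now I measure the cradle.

Run:
```python
from h import *
import pickle
im=pickle.load(open('w5.pkl','rb'));C=cloud(im);g=cv2.cvtColor(im['color'],cv2.COLOR_RGB2GRAY)
sub=np.zeros_like(g);sub[75:135,245:285]=(g[75:135,245:285]>110);n,l,st,ce=cv2.connectedComponentsWithStats(sub)
b=[]
for i in range(1,n):
    if st[i,4]>15:
        p=np.argwhere(l==i)[:,::-1];print(st[i],ce[i],onplane(im,ce[i],15).round(1),C[p[:,1],p[:,0]].mean(0).round(1));b.append(onplane(im,ce[i],15)[0])
m=np.zeros_like(g);m[62:148,228:302]=(im['color'][62:148,228:302].max(2)<62)
cs=max(cv2.findContours(m,cv2.RETR_EXTERNAL,cv2.CHAIN_APPROX_NONE)[0],key=cv2.contourArea)
P=onplane(im,cs[:,0,:],8)[:,:2].astype(np.float32);r=cv2.minAreaRect(P);print('plate',r)
S=C[60:150,225:300].reshape(-1,3);hi=S[(S[:,2]>30)&(S[:,2]<50)];print(len(hi),hi.mean(0).round(1),hi.min(0).round(1),hi.max(0).round(1))
ex=np.array([.129,-.992,0]);ey=np.array([.992,.129,0])
o=hi-np.array([607.5,-287,0])
a=o@ex;
for sg in (-1,1):
    q=a[np.sign(a)==sg];print(sg,len(q),q.min(),q.max(),(o@ey)[np.sign(a)==sg].min(),(o@ey)[np.sign(a)==sg].max())
J=C[160:250,170:240].reshape(-1,3);J=J[(J[:,2]>60)&(J[:,2]<80)];print('jar',J.min(0),J.max(0))
```

```text
[258  92  15   7 101] [265.13861386  94.95049505] [[ 596.8 -287.    15. ]] [ 596.8 -287.    15.1]
[257 114  16   7 104] [264.61538462 116.90384615] [[ 620.2 -284.4   15. ]] [ 620.1 -284.5   18.2]
plate ((608.8782348632812, -285.7148742675781), (79.92518615722656, 69.52933502197266), 6.61896276473999)
591 [ 608.7 -286.4   39.3] [ 591.  -305.6   30.1] [ 626.7 -267.6   44.4]
-1 297 -18.171648658889257 -9.092685588069441 -14.623391714049973 17.47939036423988
1 294 8.760744648108508 17.14721833674377 -14.78309983743687 17.257076174078136
jar [ 692.45771124 -364.77905583   60.02127575] [ 740.3155104  -315.20686239   72.83931375]
```

Call:
step_arm --plan '[{"dx": 0.04,"dy": 0.007,"dz": 0.02,"ax": 0,"ay": 0,"az": 0,"gripper": 0.0},{"dx": 0.07,"dy": 0.01,"dz": 0.06,"ax": 0,"ay": 0,"az": 0,"gripper": 0.0},{"dx": 0.07,"dy": 0.01,"dz": 0.08,"ax": 0,"ay": 0,"az": 0,"gripper": 0.0},{"dx": 0.04,"dy": 0.006,"dz": 0.08,"ax": 0,"ay": 0,"az": 0,"gripper": 0.0},{"dx": 0.017,"dy": 0,"dz": 0.07,"ax": 0,"ay": 0,"az": 0,"gripper": 0.0},{"dx": 0,"dy": 0,"dz": 0.04,"ax": 0,"ay": 0,"az": 0,"gripper": 0.0},{"dx": 0,"dy": 0,"dz": 0.02,"ax": 0,"ay": 0,"az": 0,"gripper": 0.0},{"dx": 0,"dy": 0,"dz": 0,"ax": 0,"ay": 0,"az": 0,"gripper": 0.0},{"dx": 0,"dy": 0,"dz": 0,"ax": 0,"ay": 0,"az": 0,"gripper": 0.0}]'

```text
clock: 15.78
eef_pos: [610.5, -287.2, 120.7]
tool_rot: [-3.14, 0.001, -3.013]
force: [0.1, 0.8, -2.5]
width: 10.5
gripper_force: 59.4
```

```bash
python3 st.py
python3 - <<'E'
from h import *
import pickle
im=grab('wrist');save(im,'w6.png',(160,120,360,300),3.2)
E
```

```text
[[610.55, -287.199, 120.747], [-3.14, 0.001, -3.013], [0.091, 0.767, -2.546], [-0.019, -0.005, -0.013], 10.53, 59.396, 15.775]
centre [ 610.6 -287.2   85.1] s 473.2 off [-31.4  -8.9  25.2] bore [ 0.128 -0.992  0.001] [ 0.167 -0.976 -0.137]
```

View pics/w6.png

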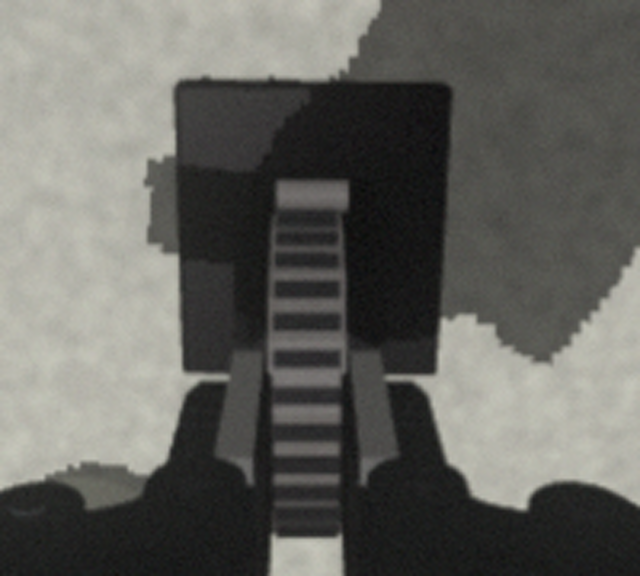

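The pulley sits about 1 mm left of the cradle's centre: pulley column 308, bar and plate 312. I'll shift 1.2 mm and go down in stages.

Call:
step_arm --plan '[{"dx": 0.001,"dy": 0.004,"dz": 0.01,"ax": 0,"ay": 0,"az": 0,"gripper": 0.0},{"dx": 0,"dy": 0,"dz": 0.025,"ax": 0,"ay": 0,"az": 0,"gripper": 0.0},{"dx": 0,"dy": 0,"dz": 0.025,"ax": 0,"ay": 0,"az": 0,"gripper": 0.0},{"dx": 0,"dy": 0,"dz": 0.025,"ax": 0,"ay": 0,"az": 0,"gripper": 0.0},{"dx": 0,"dy": 0,"dz": 0.02,"ax": 0,"ay": 0,"az": 0,"gripper": 0.0},{"dx": 0,"dy": 0,"dz": 0.01,"ax": 0,"ay": 0,"az": 0,"gripper": 0.0},{"dx": 0,"dy": 0,"dz": 0,"ax": 0,"ay": 0,"az": 0,"gripper": 0.0},{"dx": 0,"dy": 0,"dz": 0,"ax": 0,"ay": 0,"az": 0,"gripper": 0.0}]'

```text
clock: 16.82
eef_pos: [609.5, -286.1, 85.8]
tool_rot: [-3.141, 0.0, -3.013]
force: [0.2, 0.1, -3.4]
width: 10.5
gripper_force: 59.4
```

Call:
step_arm --plan '[{"dx": 0,"dy": 0,"dz": 0.004,"ax": 0,"ay": 0,"az": 0,"gripper": 0.0},{"dx": 0,"dy": 0,"dz": 0.003,"ax": 0,"ay": 0,"az": 0,"gripper": 0.0},{"dx": 0,"dy": 0,"dz": 0,"ax": 0,"ay": 0,"az": 0,"gripper": 0.0}]'

```text
clock: 17.2
eef_pos: [609.3, -285.9, 83.3]
tool_rot: [-3.141, -0.0, -3.013]
force: [0.0, 0.1, -2.6]
width: 10.5
gripper_force: 59.4
```

Call:
step_arm --plan '[{"dx": 0,"dy": 0,"dz": 0.004,"ax": 0,"ay": 0,"az": 0,"gripper": 0.0},{"dx": 0,"dy": 0,"dz": 0.004,"ax": 0,"ay": 0,"az": 0,"gripper": 0.0},{"dx": 0,"dy": 0,"dz": 0.004,"ax": 0,"ay": 0,"az": 0,"gripper": 0.0},{"dx": 0,"dy": 0,"dz": 0,"ax": 0,"ay": 0,"az": 0,"gripper": 0.0}]'

```text
clock: 17.7
eef_pos: [609.2, -285.9, 79.6]
tool_rot: [-3.141, -0.0, -3.013]
force: [-0.6, 0.2, -3.2]
width: 10.5
gripper_force: 59.4
```

Call:
step_arm --plan '[{"dx": 0,"dy": 0,"dz": 0.003,"ax": 0,"ay": 0,"az": 0,"gripper": 0.0},{"dx": 0,"dy": 0,"dz": 0.002,"ax": 0,"ay": 0,"az": 0,"gripper": 0.0},{"dx": 0,"dy": 0,"dz": 0,"ax": 0,"ay": 0,"az": 0,"gripper": 0.0}]'

```text
clock: 18.08
eef_pos: [609.3, -285.9, 78.2]
tool_rot: [-3.141, -0.0, -3.013]
force: [1.8, -0.2, -3.2]
width: 10.3
gripper_force: 59.4
```

Call:
step_arm --plan '[{"dx": -0.002,"dy": 0,"dz": 0,"ax": 0,"ay": 0,"az": 0,"gripper": 0.0},{"dx": 0,"dy": 0,"dz": 0.002,"ax": 0,"ay": 0,"az": 0,"gripper": 0.0},{"dx": 0,"dy": 0,"dz": 0,"ax": 0,"ay": 0,"az": 0,"gripper": 0.0}]'

```text
clock: 18.45
eef_pos: [609.9, -285.8, 77.6]
tool_rot: [-3.141, -0.0, -3.013]
force: [-0.4, -1.5, -2.8]
width: 10.3
gripper_force: 59.4
```

Call:
step_arm --plan '[{"dx": 0,"dy": 0,"dz": 0.002,"ax": 0,"ay": 0,"az": 0,"gripper": 0.0},{"dx": 0,"dy": 0,"dz": 0,"ax": 0,"ay": 0,"az": 0,"gripper": 0.0}]'

```text
clock: 18.7
eef_pos: [609.8, -285.9, 77.0]
tool_rot: [-3.141, -0.0, -3.013]
force: [-1.2, -0.0, -2.2]
width: 10.2
gripper_force: 59.4
```

Call:
step_arm --plan '[{"dx": 0,"dy": 0,"dz": 0.002,"ax": 0,"ay": 0,"az": 0,"gripper": 0.0},{"dx": 0,"dy": 0,"dz": 0,"ax": 0,"ay": 0,"az": 0,"gripper": 0.0}]'

```text
clock: 18.95
eef_pos: [609.9, -285.9, 76.4]
tool_rot: [-3.141, -0.0, -3.013]
force: [0.2, 0.1, -2.8]
width: 10.1
gripper_force: 59.4
```

Call:
step_arm --plan '[{"dx": 0,"dy": 0,"dz": 0.002,"ax": 0,"ay": 0,"az": 0,"gripper": 0.0},{"dx": 0,"dy": 0,"dz": 0,"ax": 0,"ay": 0,"az": 0,"gripper": 0.0}]'

```text
clock: 19.2
eef_pos: [610.0, -285.9, 76.1]
tool_rot: [-3.141, 0.0, -3.013]
force: [0.7, 0.7, -1.3]
width: 10.5
gripper_force: 59.7
```

Call:
step_arm --plan '[{"dx": 0,"dy": 0,"dz": 0.001,"ax": 0,"ay": 0,"az": 0,"gripper": 0.0},{"dx": 0,"dy": 0,"dz": 0,"ax": 0,"ay": 0,"az": 0,"gripper": 0.0}]'

```text
clock: 19.45
eef_pos: [610.0, -285.9, 76.0]
tool_rot: [-3.141, 0.0, -3.013]
force: [-0.9, 0.6, 2.4]
width: 10.5
gripper_force: 60.0
```

It is seated on the bars. I'll let go gently.

Call:
step_arm --plan '[{"dx": 0,"dy": 0,"dz": 0,"ax": 0,"ay": 0,"az": 0,"gripper": 0.15},{"dx": 0,"dy": 0,"dz": 0,"ax": 0,"ay": 0,"az": 0,"gripper": 0.2},{"dx": 0,"dy": 0,"dz": 0,"ax": 0,"ay": 0,"az": 0,"gripper": 0.25},{"dx": 0,"dy": 0,"dz": 0,"ax": 0,"ay": 0,"az": 0,"gripper": 0.3},{"dx": 0,"dy": 0,"dz": 0,"ax": 0,"ay": 0,"az": 0,"gripper": 0.35},{"dx": 0,"dy": 0,"dz": 0,"ax": 0,"ay": 0,"az": 0,"gripper": 0.35},{"dx": 0,"dy": 0,"dz": -0.02,"ax": 0,"ay": 0,"az": 0,"gripper": 0.35},{"dx": 0,"dy": 0,"dz": -0.05,"ax": 0,"ay": 0,"az": 0,"gripper": 0.35},{"dx": 0,"dy": 0,"dz": -0.1,"ax": 0,"ay": 0,"az": 0,"gripper": 0.35},{"dx": 0,"dy": 0,"dz": -0.15,"ax": 0,"ay": 0,"az": 0,"gripper": 0.35},{"dx": -0.1,"dy": 0,"dz": -0.1,"ax": 0,"ay": 0,"az": 0,"gripper": 0.35},{"dx": -0.1,"dy": 0,"dz": 0,"ax": 0,"ay": 0,"az": 0,"gripper": 0.35},{"dx": 0,"dy": 0,"dz": 0,"ax": 0,"ay": 0,"az": 0,"gripper": 0.35},{"dx": 0,"dy": 0,"dz": 0,"ax": 0,"ay": 0,"az": 0,"gripper": 0.35}]'

```text
clock: 21.2
eef_pos: [668.5, -278.4, 201.7]
tool_rot: [-3.141, -0.001, -3.014]
force: [-0.8, 0.1, -0.1]
width: 30.0
gripper_force: 0.0
```

```bash
python3 st.py
python3 - <<'E'
from h import *
im=grab('wrist');C=cloud(im)
P=C[20:230,180:340].reshape(-1,3);P=P[(P[:,2]>47)&(P[:,2]<90)&(abs(P[:,0]-609)<40)&(abs(P[:,1]+286)<30)]
print(len(P),P.min(0),P.max(0),P.mean(0))
save(im,'w7.png',k=1.5)
E
```

```text
[[668.514, -278.408, 201.727], [-3.141, -0.001, -3.014], [-0.841, 0.086, -0.15], [0.019, 0.013, 0.007], 30.017, 0.0, 21.2]
centre [ 668.5 -278.4  166.1] s 463.2 off [ 28.2  -9.9 104.8] bore [ 0.128 -0.992  0.001] [ 0.167 -0.976 -0.137]
896 [ 579.43361452 -295.45825077   47.12627625] [ 636.95788696 -277.13071373   72.25342571] [ 607.12862778 -286.55882122   64.48848326]
```

View pics/w7.png

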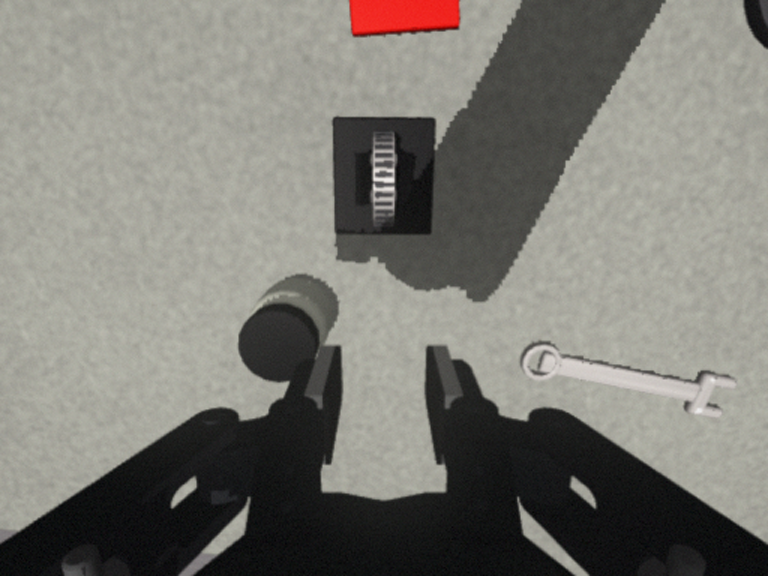

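The pulley stands upright between the cheeks at (384,178). Its top measures about 70–72 mm, which fits a centre near 41 mm, and the gripper is clear. I'm handing in.

```bash
python3 -c "
from cell import ctrl
print(ctrl.finish_job())"
```

```text
the job is handed in; nothing more can be done
None
```

The pulley is off the bar and standing on edge in the black cradle, released; at each reading along the bar the wrist force stayed within about 1.5 N of the pulley's weight, and the job was handed in at about 21 s.

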